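# Put the drained tube basket on the hotplate and set the heat to the fourth click

## Robot

A 6-joint arm with a two-finger parallel gripper is mounted at the origin on the work surface. World frame = base frame: x ahead of the robot, y to its left, z up, the work surface at z = 0. Lengths are in m, angles in rad, forces in N, time in s.
With the tool pointing down it reaches from about 0.375 to 0.9 m from the base axis. Payload 3.1 kg.
Tool frame: the origin (TCP) lies on the centre line of the jaws, within the pads' length; the fingertips stand 25 mm ahead of it and the grasp point (between the pads) lies 6 mm ahead of it (robot.nose_length is the y of the fingertips in the tool frame, in m); y points along the fingers, z is the direction in which the jaws open and shut, and the axes are right-handed (so a half turn about y gives the same grasp; the last joint's range is limited). The gripper opens to 87 mm and grips with 3 to 60 N. Pads are 19 mm wide; open, the fingers measure 117 mm over their backs; the gripper's body (75 mm by 190 mm) begins 51 mm behind the grasp point.
Start: joints at [0.964, 0.527, 1.433, -0, 1.181, -0.178], TCP at [0.26, 0.568, 0.248] pointing down, gripper open.
Joint ranges: [-3.08, 3.08], [-0.75, 2.2], [0.22, 2.44], [-1.43, 4.57], [0, 2.65], [-2.85, 2.85]. Speed limits (rad/s): [2.79, 2.79, 3.14, 3.14, 3.14, 3.14].

## Interface

Orientations are given as a unit quaternion [x, y, z, w].
In Python, from rig import robot, eyes, ticket gives the robot as it stands.
- The arm moves only by the tool play_rows, never from a script. Its argument "series" is a list of rows, each a list of 7 numbers: the opening, from 0 (shut) to 1 (fully open), then the shift along the tool's x, y, z scaled (see below), then the turn, a rotation vector about the tool's x, y, z scaled (see below). In form: [[claw, dx, dy, dz, ax, ay, az], ...]. A call has 1 to 12 rows; each row shifts and turns the commanded pose from where the row before left it, along the tool's axes as they then stand; what a row does not reach is not made up. The controller multiplies each number of a shift by 100 mm and each number of a turn by 180 degrees. A row lasts 1/12 s, in which the tool goes at most 41.7 mm and 7.16 degrees, less where a joint would pass 70% of its speed; a pose out of reach is approached as far as the arm can. A call with a number of a shift or a turn outside -1 to 1 is refused whole. A call with a gripper value outside its range is refused whole. The fingers move at their own pace and stop on an object; "grip_force" is the grip in N (left out, the last holds). Time passes only in rows, so rows that do not move let the fingers close. It gives the time, the measured TCP pose, the force and the opening at its end, in the units of the state.
- robot.get_obs(): the state, without advancing time (a new reading comes with each control period).
- eyes.camera(name): name is "side" or "top"; returns the picture (480x640x3 uint8, red, green, blue); there is no depth.
- eyes.camera_params(name): a dict with "K" (3x3 intrinsics, pixels), "D" ([k1, k2, p1, p2, k3] as OpenCV has them; the pictures are not rectified), "rvec" (rotation vector, rad) and "tvec" (3), from world to camera coordinates, as OpenCV has them. Camera axes: x right, y down, z forward; pixel columns grow to the right and rows downward; lengths in m; the calibration is good to about 2 mm. A picture is of the moment at which its call begins. camera_params takes no time and is no camera call.
- ticket.hand_in(): hands the job in, once; it reports no verdict.
The state is a dict: "time": time; "q": joint angles; "joint_velocities": joint speeds; "joint_torque": joint torques, N m; "position": TCP position; "tool_rot": TCP orientation; "ft_force": force on the tool from outside, world axes, zero at the start; "moment": the same for the moment, N m; "grip_width": finger opening in m.
Only numpy, scipy, OpenCV 4.12 (cv2) and the standard library are available. Lean on these libraries where they do the work, as an engineer would, in place of code of your own. Each camera call takes 0.05 s, during which the arm holds its last target.

## Task

The washed glass tubes have finished dripping: lift their wire basket up and off the hook of the stand and set it down gently, upright, on the middle of the hotplate's round plate to dry. Set the hotplate's heat dial to position 4, which is the fourth click clockwise from off (wherever the dial was left by the last user), and let it rest in that click. Keep the basket upright on the way and leave the flask, bottle and beaker where they are.

Things in the scene. Friction and masses are not known exactly. Their poses are not given: they have to be found in the camera images.
- hotplate: White hotplate, fixed: 340 (own x) x 210 (own y) mm, flat deck 75 mm above the bench; origin under its centre at bench height, yaw within 0.25 rad. Its -x end faces the robot and carries the black dial (upright axis at x = -110 mm); the dark round plate is centred at x = +65 mm. Black marks on the deck 45 mm from the dial's axis: an open ring at off, then dots growing from 1 to 6.
- plate_top (a point): Centre of the top face of the round cast-iron plate, 180 mm across, 88 mm above the bench; axes those of the hotplate.
- dial (a joint): Heat dial's angle, growing clockwise seen from above. Seven clicks 30 degrees apart: off 0, then 0.524, 1.047, 1.571, position 4 = 2.094, 2.618, 3.142 rad; stops just past both ends. A sprung ball pulls it into the nearest click when let go; passing to the next takes about 0.1 N m. Starts at off, 1 or 2.
- dial_grip (a point): On the dial's upright axis in the middle of its grip bar, 105 mm above the bench. Skirt 64 mm across, 7 mm high; upright bar on it 14 mm thick, 57 long, top 44 mm above the deck. Axes turn with the dial: flat sides face own +x and -x; the pointed end with a white line is at +y. The pointer is along the hotplate's +y at off and its +x (at the round plate) at position 3.
- stand: Short retort stand, fixed, yaw within 0.35 rad; origin on the bench straight below where the basket hangs. Grey base 210 x 130 x 12 mm; upright rod 12 mm thick, 220 high, at own x = +85 mm. From its clamp a level hook rod, 9 mm thick, middle line 200 mm up, runs along -x (towards the robot) over the origin to an upturned tip at x = -14 to -32 mm, 19 mm higher at its top.
- basket_center (a point): Centre of the loose wire basket, 68.5 mm above its underside and below its handle's middle peak. 90 (own x) x 100 (own y) mm, 55 high; six glass tubes fixed in it reach 78 mm above its underside, in two rows beside a free lane along x. 0.26 to 0.46 kg. It hangs upright with the stand's axes, underside 73 mm above the bench; it is rigid with its handle.
- basket_bar_left (a point): Middle of the level steel grip bar of the handle on the basket's own +y side: 10 mm thick, 25 long along own y, 31 mm beside the middle, 125 mm above the underside. The handle arches in the own y-z plane, legs at y = +-50 mm; between the bars a peak 28 mm wide, 12 high hangs on the hook rod. To free it lift 20 to 45 mm, then draw it off along the stand's -x by 50 mm or more.
- basket_bar_right (a point): The same on the basket's own -y side (31 mm beside the middle, 125 mm above the underside).
- flask_center (a point): Bystander, loose: conical glass flask, 84 mm wide, 130 mm high; point half-way up its axis.
- bottle_center (a point): Bystander, loose: white plastic bottle with a red cap, 68 mm wide, 150 mm high; point half-way up its axis.
- beaker_center (a point): Bystander, loose: clear plastic beaker, 90 mm wide, 120 mm high; point half-way up its axis.
Not all that is in view belongs to the job. What is shaped like the part that bears basket_center but green or purple is not meant.

How it is judged:
At the end, for the whole second after the job is handed in: The dial rests at position 4 (2.094 rad, within 0.15); the basket stands upright (within 0.08 rad) on the round plate, its middle within 35 mm of the plate's middle and its underside on the plate (within 4.5 mm) (value of joint dial between 1.944 and 2.244 rad and horizontal distance between basket_center and plate_top below 0.035 m and z of basket_center in the frame of plate_top between 0.064 and 0.073 m and angle between basket_center's own z axis and vertical below 0.08 rad); the robot touches nothing.
It fails at once if the basket of glass is tipped more than about 40 degrees (angle between basket_center's own z axis and vertical above 0.7 rad).
It fails at once if the basket is dropped or banged onto the plate: within 40 mm above it, it moves faster than 0.5 m/s (a fall of some 15 mm) (linear speed of basket above 0.5 m/s and horizontal distance between basket_center and plate_top below 0.12 m and z of basket_center in the frame of plate_top below 0.1085 m).
It fails at once if a bystander (flask, bottle or beaker) is pushed more than 30 mm or knocked over (distance of any of flask_center, bottle_center, beaker_center from where it was at the start of the episode above 0.03 m).
It also fails if it takes over 61 s, if anything falls off the work surface, if the arm or the gripper's body presses on something with over 40 N, if the wrist force passes 120 N, or if a joint passes its speed limit or range.

## Working session

There is one attempt and no reset: what is moved stays moved. The work goes in short steps, Python scripts to look and compute and a tool call to move; the robot and the scene stay as the last step left them, time stands still between calls to the robot, and variables do not carry over. Pictures are saved under pics/ and viewed, and the job is handed in when it is done.

Besides the shell and the picture viewer there is one more tool, called after ">>>" as name(argument=value, ...), one argument or row to a line, values as JSON. play_rows: Moves the arm, as the interface text tells. Its arguments: {"type":"object","properties":{"series":{"type":"array","items":{"type":"array","items":{"type":"number"}}},"grip_force":{"type":"number"}},"required":["series"]}

```bash
ls; mkdir -p pics; python3 - <<'E'
from rig import robot, eyes, ticket
import cv2
print(robot.get_obs())
for n in("side","top"):
    cv2.imwrite(f"pics/{n}0.png",cv2.cvtColor(eyes.camera(n),cv2.COLOR_RGB2BGR)); print(eyes.camera_params(n))
E
```

```text
pics
{'time': 0.0, 'q': array([ 9.63517314e-01,  5.28482511e-01,  1.43391374e+00, -2.40251138e-05,
        1.18131820e+00, -1.78473791e-01]), 'joint_velocities': array([-0.00047842,  0.00032272, -0.00101233, -0.00027272,  0.00142237,
       -0.00171611]), 'joint_torque': array([-3.95502966e-04, -4.40042818e+01, -1.76591384e+01,  6.32872316e-02,
        5.82536578e-02, -1.86312177e-04]), 'position': array([0.25944296, 0.56787481, 0.24655785]), 'tool_rot': array([ 0.69161295, -0.15072339,  0.15016351, -0.69022091]), 'ft_force': array([-0.23468054,  0.24155999, -1.17927409]), 'moment': array([ 0.02460106,  0.02417629, -0.03813432]), 'grip_width': 0.0862850462570131}
{'K': array([[548.09551826,   0.        , 316.9206603 ],
       [  0.        , 548.09551826, 241.63128767],
       [  0.        ,   0.        ,   1.        ]]), 'D': array([0.00448967, 0.        , 0.        , 0.        , 0.        ]), 'rvec': array([ 2.276115  , -0.30658599,  0.15109569]), 'tvec': array([-0.50200858,  0.21100993,  1.4592855 ])}
{'K': array([[481.35491227,   0.        , 318.21563774],
       [  0.        , 481.35491227, 232.82201972],
       [  0.        ,   0.        ,   1.        ]]), 'D': array([-0.08722107,  0.        ,  0.        ,  0.        ,  0.        ]), 'rvec': array([ 2.16843129, -2.11177651,  0.13319497]), 'tvec': array([1.00874601e-05, 5.50006103e-01, 1.44678866e+00])}
```

View pics/side0.png

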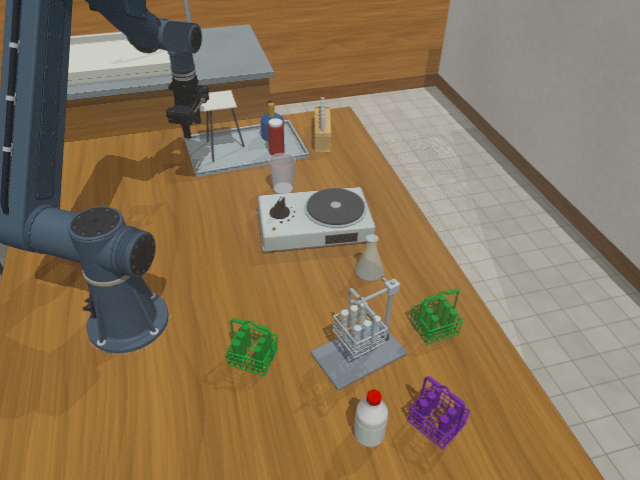

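View pics/top0.png

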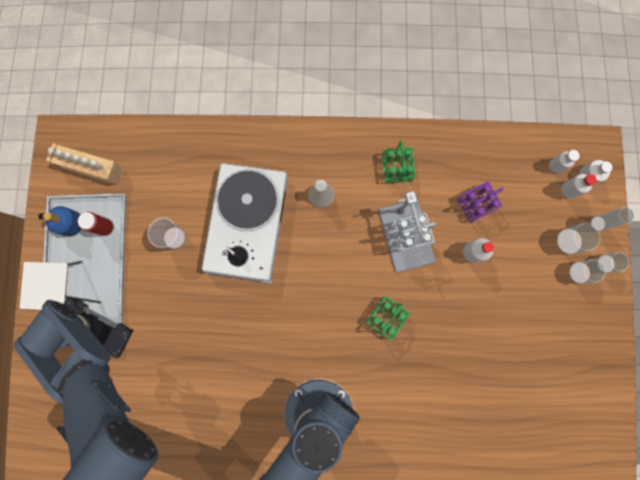

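The top view shows the hotplate at about (245,222), with the round plate at (247,199) and the dial at (237,256). The stand is at (407,235). Basket candidates:
- Grey with glass tubes, on the hook: top (408,230), side (360,330).
- Green: top (398,163) and (387,318).
- Purple: top (480,201).

The grey one is meant, because it hangs on the hook and isn't green or purple. I'll confirm it in an enlarged crop.

```bash
cat > h.py <<'E'
import numpy as np, cv2
from rig import robot, eyes, ticket
from scipy.spatial.transform import Rotation as R
def P(n):
    p=eyes.camera_params(n); return [np.array(p[k],float) for k in("K","D","rvec","tvec")]
def proj(n,X):
    K,D,r,t=P(n); return cv2.projectPoints(np.atleast_2d(np.array(X,float)),r,t,K,D)[0][:,0]
def ray(n,uv):
    K,D,r,t=P(n); M=cv2.Rodrigues(r)[0]
    d=np.append(cv2.undistortPoints(np.array([[uv]],float),K,D)[0,0],1)
    return -M.T@t, M.T@d
def atz(n,uv,z):
    o,d=ray(n,uv); return o+d*(z-o[2])/d[2]
def tri(a,b):
    o1,d1=ray("side",a);o2,d2=ray("top",b)
    s=np.linalg.lstsq(np.c_[d1,-d2],o2-o1,rcond=None)[0]
    p,q=o1+s[0]*d1,o2+s[1]*d2
    return (p+q)/2,np.linalg.norm(p-q)
def crop(src,box,k,out,pts=None):
    im=cv2.imread(src) if isinstance(src,str) else src
    x,y,w,h=box; c=cv2.resize(im[y:y+h,x:x+w],None,fx=k,fy=k,interpolation=cv2.INTER_CUBIC)
    if pts is not None:
        for p in pts: cv2.circle(c,(int((p[0]-x+.5)*k),int((p[1]-y+.5)*k)),2,(0,0,255),-1)
    for i in range(0,w,10): cv2.putText(c,str(x+i),(i*k,8),0,.3,(0,255,255),1); cv2.line(c,(i*k,10),(i*k,14),(0,255,255),1)
    for i in range(0,h,10): cv2.putText(c,str(y+i),(0,i*k+4),0,.3,(0,255,255),1)
    cv2.imwrite(out,c)
E
python3 - <<'E'
from h import *
crop("pics/top0.png",(365,180,90,100),6,"pics/c_top_b.png")
crop("pics/side0.png",(300,270,120,120),5,"pics/c_side_b.png")
crop("pics/top0.png",(190,155,110,135),4,"pics/c_top_h.png")
crop("pics/side0.png",(250,180,130,80),6,"pics/c_side_h.png")
E
```

```text
(no output)
```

View pics/c_top_b.png

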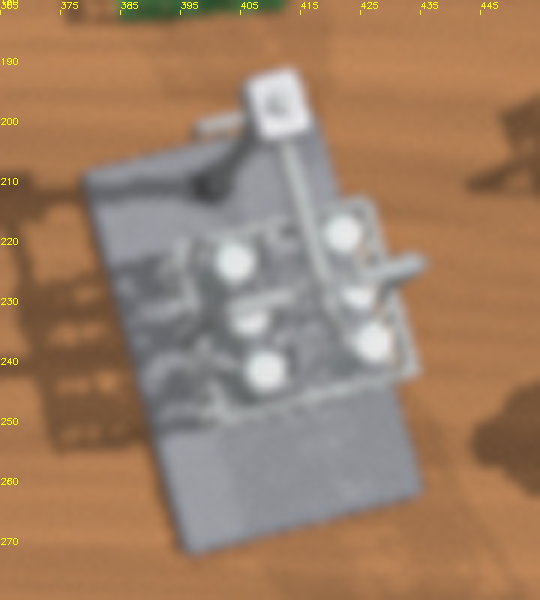

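View pics/c_side_b.png

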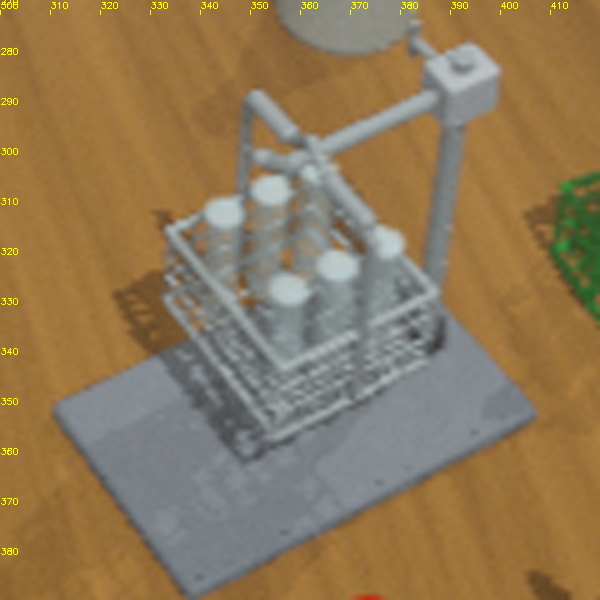

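View pics/c_top_h.png

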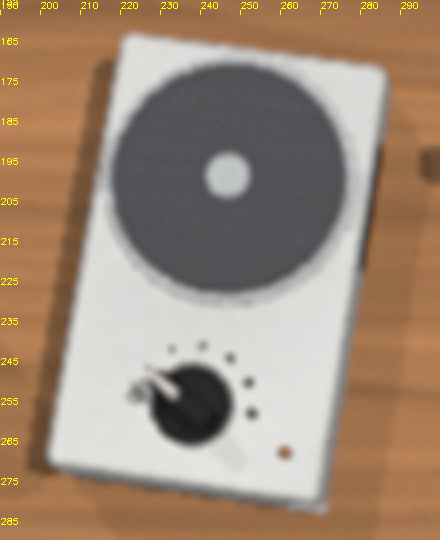

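View pics/c_side_h.png

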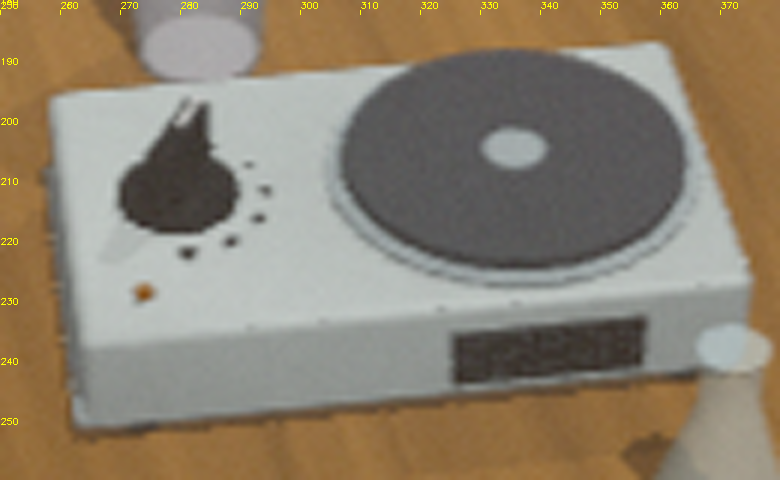

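The crops confirm it: the grey wire basket with six glass tubes hangs by its peak on the hook rod. In the top view the hotplate's deck corners are near (220,164), (286,172), (269,279) and (202,270), the plate's centre is (247,199), and the pointer points up-left, towards about dot 1. Next I'll fit the poses.

```bash
cat > fit.py <<'E'
from h import *
from scipy.optimize import least_squares
def T(p,X):
    c,s=np.cos(p[2]),np.sin(p[2]); X=np.array(X,float)
    return np.c_[p[0]+c*X[:,0]-s*X[:,1],p[1]+s*X[:,0]+c*X[:,1],X[:,2]]
def fit(obs,p0):
    f=lambda p: np.concatenate([(proj(n,T(p,[x for x,_ in o]))-[u for _,u in o]).ravel() for n,o in obs.items()])
    r=least_squares(f,p0,loss='soft_l1'); print(r.x.round(4)); print(f(r.x).reshape(-1,2).round(1).tolist()); return r.x
E
python3 - <<'E'
from fit import *
z=.075
H=fit({"top":[((.17,.105,z),(220.5,164)),((.17,-.105,z),(285.5,171.5)),((-.17,.105,z),(202.3,270)),((.065,0,.088),(246.5,198.5))],
 "side":[((-.17,.105,z),(258.7,195.5)),((.17,.105,z),(359.5,187.5)),((-.17,-.105,z),(264,237.5)),((.17,-.105,z),(374.5,226.5)),((.065,0,.088),(335.3,204.5))]},[.5,.2,0])
S=fit({"top":[((.105,.065,.012),(379,208.5)),((-.105,-.065,.012),(435,261.5)),((-.105,.065,.012),(397,271.5)),((0,.031,.198),(409,229.5)),((0,-.031,.198),(430,225)),((.085,0,.22),(411,197))],
 "side":[((.0,.05,.19),(350,291)),((.0,-.04,.198),(373,314)),((-.105,.065,.012),(312,351.5)),((.105,-.065,.012),(406,352)),((-.105,-.065,.012),(338,388.5)),((.085,0,.22),(392,282))]},[.5,-.2,0])
np.save("H.npy",H);np.save("S.npy",S)
c=T(H,[(-.11,0,z)])[0]; print("dial",c,"plate",T(H,[(.065,0,.088)]))
for u in [(223,253),(224.5,252),(232,242),(240,241),(247,244),(251,250),(252,258)]:
    d=atz("top",u,z)-c; print(u,np.hypot(*d[:2]).round(4),"clockwise from off deg",np.degrees(np.pi/2+H[2]-np.arctan2(d[1],d[0])).round(1))
for u in [(226.5,247)]:
    d=atz("top",u,.119)-c; print(u,np.hypot(*d[:2]).round(4),"ptr deg",np.degrees(np.pi/2+H[2]-np.arctan2(d[1],d[0])).round(1))
for v in [(281,196.5),(284.5,197)]:
    d=atz("side",v,.119)-c; print(v,np.hypot(*d[:2]).round(4),"ptr deg side",np.degrees(np.pi/2+H[2]-np.arctan2(d[1],d[0])).round(1))
def an(a):return [-.11+.045*np.sin(np.radians(a)),.045*np.cos(np.radians(a)),z]
pt=proj("top",T(H,[an(30*i) for i in range(7)])); print(pt.round(0).tolist())
def ptr(a,zz=.119,r=.03):return [-.11+r*np.sin(a),r*np.cos(a),zz]
crop("pics/top0.png",(190,225,90,65),8,"pics/d_top.png",np.r_[pt,proj("top",T(H,[ptr(np.pi/6*i) for i in range(3)]))])
E
```

```text
[ 0.5782  0.2393 -0.1077]
[[-0.7, -1.9], [1.1, -1.0], [-1.0, 0.8], [0.5, -0.2], [-2.1, -0.0], [0.6, -1.4], [-1.5, 0.4], [1.1, 0.0], [-0.5, 0.7]]
[ 0.553  -0.2658  0.2855]
[[-0.4, 0.2], [1.8, 0.6], [-0.1, 1.4], [-0.8, -0.6], [-0.4, -1.8], [0.6, -1.8], [-0.2, -0.3], [-0.2, -0.8], [-3.6, 0.5], [0.9, 0.3], [-0.9, 1.7], [0.9, -0.8]]
dial [0.46882771 0.25107894 0.075     ] plate [[0.64281382 0.23226852 0.088     ]]
(223, 253) 0.0485 clockwise from off deg 2.4
(224.5, 252) 0.0447 clockwise from off deg 7.2
(232, 242) 0.0469 clockwise from off deg 55.4
(240, 241) 0.045 clockwise from off deg 86.2
(247, 244) 0.0434 clockwise from off deg 116.7
(251, 250) 0.041 clockwise from off deg 146.9
(252, 258) 0.041 clockwise from off deg 181.5
(226.5, 247) 0.0358 ptr deg 29.7
(281, 196.5) 0.0309 ptr deg side 21.6
(284.5, 197) 0.0328 ptr deg side 41.4
[[224.0, 254.0], [227.0, 247.0], [233.0, 242.0], [241.0, 241.0], [248.0, 244.0], [253.0, 250.0], [253.0, 258.0]]
```

View pics/d_top.png

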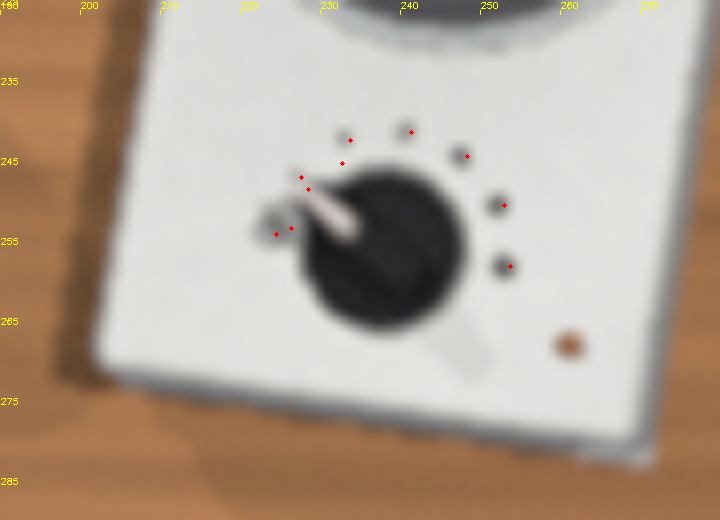

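The dial sits at position 1: dots 2 to 6 are all visible, and the pointer measures 30°, covering dot 1. It needs 90° clockwise. I'll check the stand fit with an overlay.

```bash
cat > ov.py <<'E'
from fit import *
def pts(S):
    o=[(x,y,.012) for x in(-.105,.105) for y in(-.065,.065)]
    o+=[(x,y,zz) for x in(-.045,.045) for y in(-.05,.05) for zz in(.073,.128)]
    o+=[(x,0,.2) for x in np.linspace(-.02,.085,8)]+[(-.023,0,.219),(.085,0,.22)]
    o+=[(0,s*y,.198) for s in(-1,1) for y in(.0185,.031,.0435)]+[(0,0,.2085)]
    return T(S,o)
E
python3 - <<'E'
from ov import *
S=np.load("S.npy");X=pts(S)
crop("pics/top0.png",(365,180,90,100),6,"pics/o1.png",proj("top",X))
crop("pics/side0.png",(300,270,120,120),5,"pics/o2.png",proj("side",X))
E
```

```text
(no output)
```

View pics/o1.png

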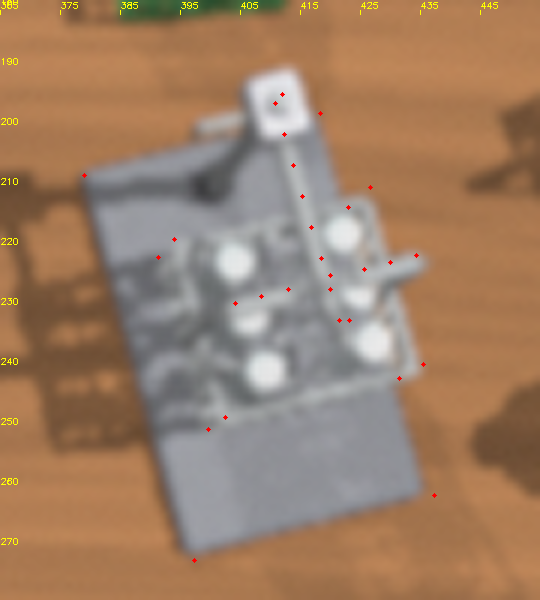

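View pics/o2.png

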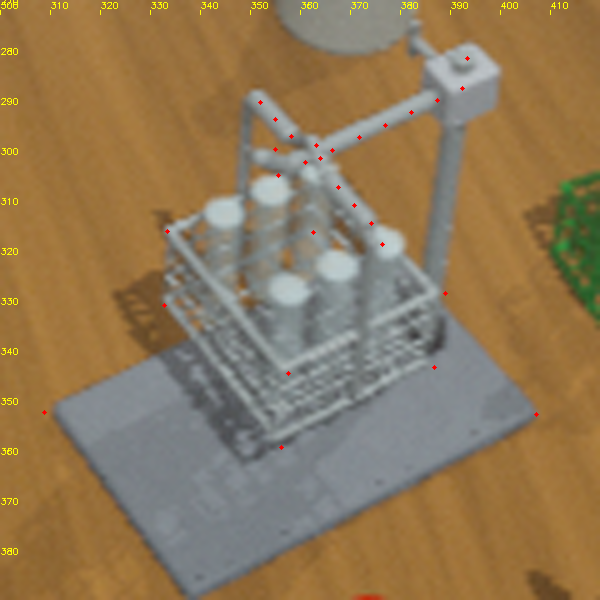

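```bash
cat >> h.py <<'E'
def state():
    o=robot.get_obs(); M=R.from_quat(o["tool_rot"]).as_matrix(); return o,M
def yawz(M): return np.degrees(np.arctan2(M[1,2],M[0,2]))
def plan(pos,yaw,per=None):
    """total shift in tool axes (units 100mm), turn about tool y (deg); yaw deg of tool z"""
    o,M=state(); d=M.T@(np.array(pos)-o["position"])
    y=np.radians(yaw); z=np.array([np.cos(y),np.sin(y),0]); yy=np.array([0,0,-1.]); G=np.c_[np.cross(yy,z),yy,z]
    rv=R.from_matrix(M.T@G).as_rotvec()
    print("t",o["time"].round(2),"pos",o["position"].round(4),"yaw",yawz(M).round(2),"q",o["q"].round(2),"F",o["ft_force"].round(1),"w",o["grip_width"].round(4))
    print("shift units (now axes)",(d*10).round(3),"shift in goal axes",(G.T@(np.array(pos)-o["position"])*10).round(3),"turn units",(rv/np.pi).round(4),"min rows",np.ceil(max(np.linalg.norm(d)/.0417,np.degrees(np.linalg.norm(rv))/7.16)))
E
python3 - <<'E'
from h import *
o,M=state(); print(M.round(3)); 
for y in(-36.2,143.8): plan([.469,.2525,.24],y)
E
```

```text
[[ 0.909 -0.001  0.416]
 [-0.416 -0.002  0.909]
 [-0.    -1.    -0.002]]Traceback (most recent call last):
  File "<stdin>", line 3, in <module>
  File "h.py", line 35, in plan
    print("t",o["time"].round(2),"pos",o["position"].round(4),"yaw",yawz(M).round(2),"q",o["q"].round(2),"F",o["ft_force"].round(1),"w",o["grip_width"].round(4))
              ^^^^^^^^^^^^^^^
AttributeError: 'float' object has no attribute 'round'
```

```bash
sed -i 's/o\["time"\].round(2)/round(o["time"],2)/; s/o\["grip_width"\].round(4)/round(float(o["grip_width"]),4)/' h.py
python3 - <<'E'
from h import *
plan([.469,.2525,.24],143.8)
E
```

```text
t 0.1 pos [0.2595 0.5679 0.2467] yaw 65.43 q [ 0.96  0.53  1.43 -0.    1.18 -0.18] F [-0.1  0.5 -0.5] w 0.0871
shift units (now axes) [ 3.217  0.07  -1.997] shift in goal axes [-1.308  0.067 -3.554] turn units [ 4.000e-04 -4.354e-01 -5.000e-04] min rows 11.0
```

>>> play_rows(
  series=[
    [1,0.2925,0.006,-0.1815,0,0,0],
    [1,0.2925,0.006,-0.1815,0,0,0],
    [1,0.2925,0.006,-0.1815,0,0,0],
    [1,0.2925,0.006,-0.1815,0,0,0],
    [1,0.2925,0.006,-0.1815,0,0,0],
    [1,0.2925,0.006,-0.1815,0,0,0],
    [1,0.2925,0.006,-0.1815,0,0,0],
    [1,0.2925,0.006,-0.1815,0,0,0],
    [1,0.2925,0.006,-0.1815,0,0,0],
    [1,0.2925,0.006,-0.1815,0,0,0],
    [1,0.2925,0.006,-0.1815,0,0,0],
  ],
)

```text
time: 1.02
position: [0.4698, 0.2515, 0.2406]
tool_rot: [0.691, -0.151, 0.15, -0.691]
ft_force: [0.3, 0.9, 0.5]
grip_width: 0.0871
```

>>> play_rows(
  series=[
    [1,0,0,0,0,-0.0363,0],
    [1,0,0,0,0,-0.0363,0],
    [1,0,0,0,0,-0.0363,0],
    [1,0,0,0,0,-0.0363,0],
    [1,0,0,0,0,-0.0363,0],
    [1,0,0,0,0,-0.0363,0],
    [1,0,0,0,0,-0.0363,0],
    [1,0,0,0,0,-0.0363,0],
    [1,0,0,0,0,-0.0363,0],
    [1,0,0,0,0,-0.0363,0],
    [1,0,0,0,0,-0.0363,0],
    [1,0,0,0,0,-0.0363,0],
  ],
)

```text
time: 2.02
position: [0.4691, 0.253, 0.2405]
tool_rot: [-0.63, -0.322, 0.322, 0.63]
ft_force: [-0.0, -0.2, -0.0]
grip_width: 0.0871
```

```bash
python3 - <<'E'
from h import *
plan([.469,.2525,.115],143.8)
im=eyes.camera("side");crop(cv2.cvtColor(im,cv2.COLOR_RGB2BGR),(210,100,170,150),4,"pics/s1.png")
E
```

```text
t 2.02 pos [0.4691 0.253  0.2405] yaw 144.16 q [ 0.28  0.41  1.67  0.    1.06 -2.23] F [-0.  -0.2 -0. ] w 0.0871
shift units (now axes) [-0.003  1.255 -0.003] shift in goal axes [-0.004  1.255 -0.002] turn units [-0.0002  0.002  -0.0003] min rows 4.0
```

View pics/s1.png

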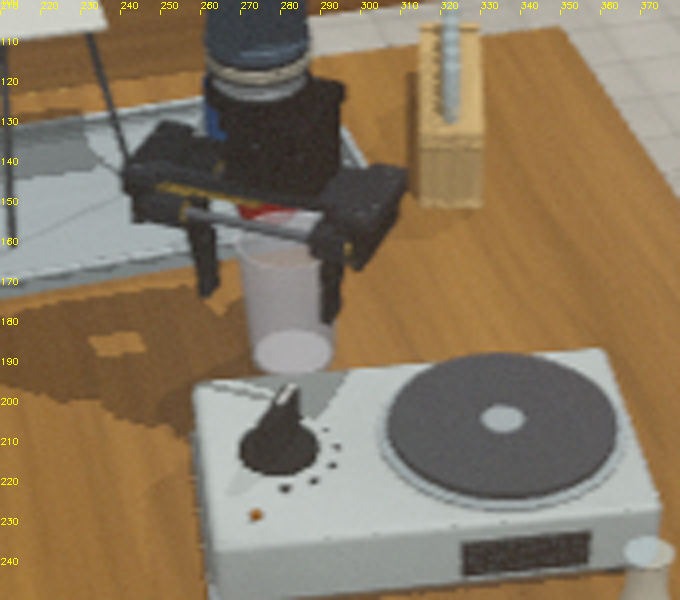

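The open gripper is centred above the dial, with its fingers across the bar. Descend and grip.

>>> play_rows(
  series=[
    [1,0,0.26,0,0,0.001,0],
    [1,0,0.26,0,0,0.001,0],
    [1,0,0.26,0,0,0,0],
    [1,0,0.26,0,0,0,0],
    [1,0,0.21,0,0,0,0],
    [0,0,0,0,0,0,0],
    [0,0,0,0,0,0,0],
    [0,0,0,0,0,0,0],
    [0,0,0,0,0,0,0],
    [0,0,0,0,0,0,0],
    [0,0,0,0,0,0,0],
  ],
  grip_force=30,
)

```text
time: 2.98
position: [0.4701, 0.2533, 0.1172]
tool_rot: [0.632, 0.319, -0.317, -0.631]
ft_force: [0.9, 0.4, -0.7]
grip_width: 0.0547
```

```bash
python3 - <<'E'
from h import *
plan([.469,.2525,.115],53.8)
E
```

```text
t 2.98 pos [0.4701 0.2533 0.1172] yaw 143.47 q [ 0.28  0.6   1.78 -0.    0.76 -2.22] F [ 0.9  0.4 -0.7] w 0.0547
shift units (now axes) [-0.013  0.022  0.004] shift in goal axes [-0.004  0.022 -0.013] turn units [-1.000e-04  4.982e-01  9.000e-04] min rows 13.0
```

Fingers are still closing, so wait.

>>> play_rows(
  series=[
    [0,0,0,0,0,0,0],
    [0,0,0,0,0,0,0],
    [0,0,0,0,0,0,0],
    [0,0,0,0,0,0,0],
    [0,0,0,0,0,0,0],
    [0,0,0,0,0,0,0],
    [0,0,0,0,0,0,0],
    [0,0,0,0,0,0,0],
    [0,0,0,0,0,0,0],
    [0,0,0,0,0,0,0],
  ],
)

```text
time: 3.82
position: [0.4694, 0.253, 0.1159]
tool_rot: [-0.631, -0.318, 0.318, 0.632]
ft_force: [0.4, -0.7, -0.3]
grip_width: 0.0134
```

>>> play_rows(
  series=[
    [0,0,0,0,0,0.03,0],
    [0,0,0,0,0,0.03,0],
    [0,0,0,0,0,0.03,0],
    [0,0,0,0,0,0.03,0],
    [0,0,0,0,0,0.03,0],
    [0,0,0,0,0,0.03,0],
    [0,0,0,0,0,0.03,0],
    [0,0,0,0,0,0.03,0],
  ],
)

```text
time: 4.48
position: [0.4682, 0.2547, 0.1159]
tool_rot: [-0.703, -0.061, 0.062, 0.705]
ft_force: [-3.1, 6.8, 1.0]
grip_width: 0.0139
```

>>> play_rows(
  series=[
    [0,0,0,0,0,0.03,0],
    [0,0,0,0,0,0.03,0],
    [0,0,0,0,0,0.03,0],
    [0,0,0,0,0,0.03,0],
    [0,0,0,0,0,0.03,0],
    [0,0,0,0,0,0.03,0],
    [0,0,0,0,0,0.03,0],
    [0,0,0,0,0,0.03,0],
    [0,0,0,0,0,0.02,0],
    [0,0,0,0,0,0,0],
    [0,0,0,0,0,0,0],
  ],
)

```text
time: 5.4
position: [0.4688, 0.2569, 0.1159]
tool_rot: [-0.669, 0.224, -0.222, 0.673]
ft_force: [-2.7, 14.1, -1.2]
grip_width: 0.0138
```

```bash
python3 - <<'E'
from h import *
plan([.469,.2525,.115],53.8)
E
```

```text
t 5.4 pos [0.4688 0.2569 0.1159] yaw 53.28 q [ 0.29  0.6   1.77  0.01  0.76 -0.65] F [-2.7 14.1 -1.2] w 0.0138
shift units (now axes) [ 0.028  0.009 -0.034] shift in goal axes [ 0.027  0.009 -0.034] turn units [-0.0018 -0.0029 -0.0013] min rows 1.0
```

Yaw went 90° round. Release, rise, and look.

>>> play_rows(
  series=[
    [1,0,0,0,0,0,0],
    [1,0,0,0,0,0,0],
    [1,0,0,0,0,0,0],
    [1,0,0,0,0,0,0],
    [1,0,0,0,0,0,0],
    [1,0,-0.2,0,0,0,0],
    [1,0,-0.4,0,0,0,0],
    [1,0,-0.4,0,0,0,0],
    [1,0,-0.4,0,0,0,0],
    [1,0,-0.4,0,0,0,0],
    [1,0,-0.4,0,0,0,0],
    [1,0,-0.2,0,0,0,0],
  ],
)

```text
time: 6.4
position: [0.471, 0.2532, 0.3614]
tool_rot: [-0.67, 0.219, -0.224, 0.673]
ft_force: [0.7, -0.5, 0.5]
grip_width: 0.0838
```

```bash
python3 - <<'E'
from ov import *
H=np.load("H.npy")
im=cv2.cvtColor(eyes.camera("side"),cv2.COLOR_RGB2BGR)
pt=proj("side",T(H,[(-.11+.03*np.sin(a),.03*np.cos(a),.119) for a in np.radians([90,120,150])]))
crop(im,(245,170,110,80),7,"pics/s2.png",pt)
# refine stand fit
S=np.load("S.npy")
S2=fit({"top":[((.105,.065,.012),(379,208.5)),((-.105,.065,.012),(397,271.5)),((-.105,-.065,.012),(435,261.5)),((0,-.037,.198),(429,224.5)),((0,.037,.198),(407,229.8)),((.03,0,.2),(415.7,214)),((.01,0,.2),(418,222.5)),((.05,0,.2),(413.5,206)),((-.045,-.05,.128),(434,241.5)),((-.045,.05,.128),(401.5,249.5))],
"side":[((-.105,.065,.012),(311.5,351.5)),((-.105,-.065,.012),(338,388.5)),((.105,-.065,.012),(406,352)),((-.045,-.05,.128),(357,342.5)),((-.045,.05,.128),(333.5,316)),((.045,-.05,.128),(387.5,328)),((0,.05,.194),(350,290.5)),((0,0,.2085),(362,299)),((0,-.04,.198),(373.5,314)),((.05,0,.2),(380,293))]},S)
np.save("S2.npy",S2)
L=T(S2,[(0,.031,.198)])[0];print("barL",L,np.degrees(S2[2])); plan([L[0],L[1],.36],np.degrees(S2[2]))
E
```

```text
[ 0.5535 -0.2649  0.2813]
[[-0.6, -0.1], [-0.5, 1.2], [1.4, 0.6], [2.4, -1.9], [-1.3, -0.5], [-0.0, 1.4], [-0.3, -0.2], [0.2, 2.5], [0.8, -1.3], [0.2, -0.6], [-3.0, 0.0], [-1.0, 1.3], [1.0, 0.2], [0.1, 1.4], [-0.3, -0.7], [1.1, -0.0], [0.1, -1.4], [0.8, -0.6], [-0.7, -1.1], [0.2, -0.4]]
barL [ 0.54494085 -0.23514083  0.198     ] 16.119572635023975
t 6.45 pos [0.4724 0.2537 0.3639] yaw 53.46 q [ 0.28  0.28  1.51 -0.    1.34 -0.65] F [ 1.1 -0.   2.1] w 0.0847
shift units (now axes) [ 3.493  0.031 -3.495] shift in goal axes [ 4.897  0.039 -0.66 ] turn units [-0.0043  0.2074  0.0015] min rows 12.0
```

View pics/s2.png

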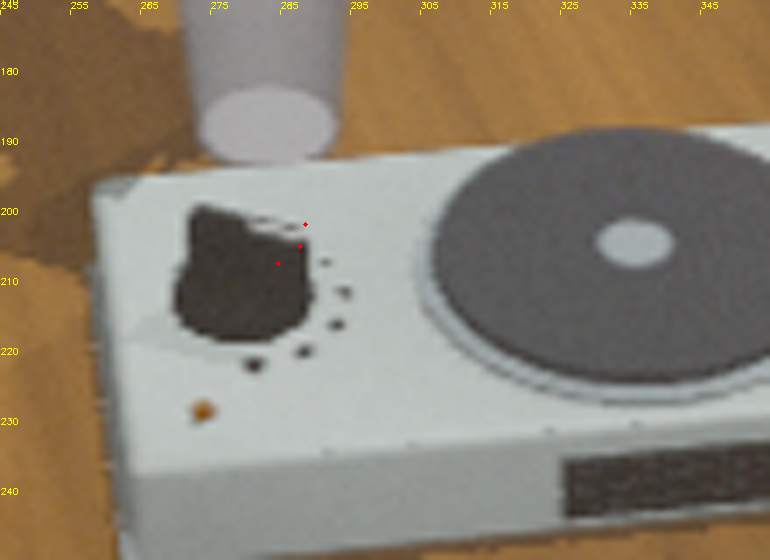

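```bash
python3 - <<'E'
from ov import *
H=np.load("H.npy"); H[1]+=.001
for a in [30,60,90,120,150]:
    r=np.radians(a);print(a,proj("side",T(H,[(-.11+k*np.sin(r),k*np.cos(r),.119) for k in(-.025,.0,.012,.03)])).round(1).tolist())
im=cv2.cvtColor(eyes.camera("top"),cv2.COLOR_RGB2BGR)
crop(im,(190,155,110,135),4,"pics/t2.png")
E
```

```text
30 [[274.9, 207.0], [278.3, 202.3], [279.9, 200.0], [282.2, 196.7]]
60 [[271.6, 205.4], [278.3, 202.3], [281.5, 200.8], [286.2, 198.5]]
90 [[270.0, 203.0], [278.3, 202.3], [282.2, 201.9], [288.1, 201.4]]
120 [[270.7, 200.5], [278.3, 202.3], [281.9, 203.1], [287.4, 204.5]]
150 [[273.4, 198.4], [278.3, 202.3], [280.6, 204.1], [284.2, 207.0]]
```

View pics/t2.png

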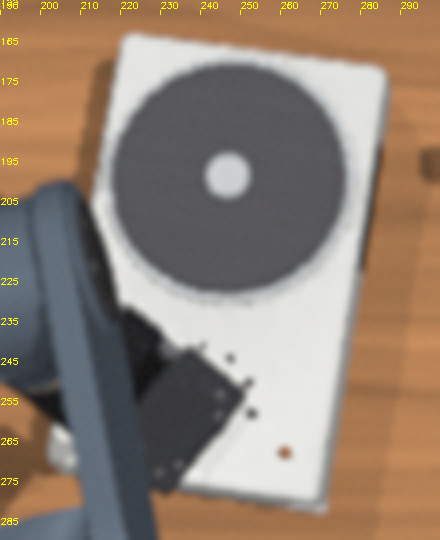

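From the side, the white line slopes by about +0.2, which fits 120° (+0.25) and not 90° (−0.07). So the dial reads position 4, and I'll recheck from the top later. Now on to the basket's left bar.

>>> play_rows(
  series=[
    [1,0.28,0.002,-0.28,0,0,0],
    [1,0.28,0.002,-0.28,0,0,0],
    [1,0.28,0.002,-0.28,0,0,0],
    [1,0.28,0.002,-0.28,0,0,0],
    [1,0.28,0.002,-0.28,0,0,0],
    [1,0.28,0.002,-0.28,0,0,0],
    [1,0.28,0.002,-0.28,0,0,0],
    [1,0.28,0.002,-0.28,0,0,0],
    [1,0.28,0.002,-0.28,0,0,0],
    [1,0.28,0.002,-0.28,0,0,0],
    [1,0.28,0.002,-0.28,0,0,0],
    [1,0.28,0.002,-0.28,0,0,0],
  ],
)

```text
time: 7.5
position: [0.5384, -0.2187, 0.3515]
tool_rot: [-0.671, 0.223, -0.221, 0.672]
ft_force: [1.8, 0.3, -0.1]
grip_width: 0.0869
```

>>> play_rows(
  series=[
    [1,0.13,0,-0.13,0,0,0],
    [1,0,0,0,0,0.0345,0],
    [1,0,0,0,0,0.0345,0],
    [1,0,0,0,0,0.0345,0],
    [1,0,0,0,0,0.0345,0],
    [1,0,0,0,0,0.0345,0],
    [1,0,0,0,0,0.0345,0],
    [1,0,0,0,0,0,0],
    [1,0,0,0,0,0,0],
  ],
)

```text
time: 8.25
position: [0.5416, -0.2345, 0.3523]
tool_rot: [0.566, -0.425, 0.423, -0.566]
ft_force: [-0.7, 0.9, -0.0]
grip_width: 0.0872
```

```bash
python3 - <<'E'
from ov import *
S2=np.load("S2.npy")
L=T(S2,[(0,.031,.198)])[0]; plan([L[0],L[1],.205],np.degrees(S2[2]))
im=cv2.cvtColor(eyes.camera("side"),cv2.COLOR_RGB2BGR)
crop(im,(290,200,150,150),4,"pics/s3.png",proj("side",pts(S2)[12:]))
im=cv2.cvtColor(eyes.camera("top"),cv2.COLOR_RGB2BGR)
crop(im,(180,155,130,135),4,"pics/t3.png")
crop(im,(365,170,100,110),5,"pics/t3b.png")
E
```

```text
t 8.25 pos [ 0.5416 -0.2345  0.3523] yaw 16.38 q [-0.6   0.38  1.38  0.    1.38 -0.88] F [-0.7  0.9 -0. ] w 0.0872
shift units (now axes) [0.018 1.473 0.033] shift in goal axes [0.015 1.473 0.031] turn units [ 0.0005  0.0015 -0.0007] min rows 4.0
```

View pics/s3.png

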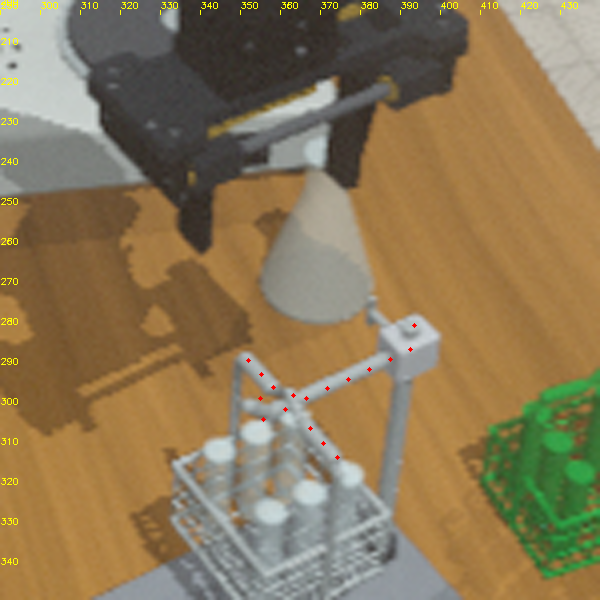

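View pics/t3.png

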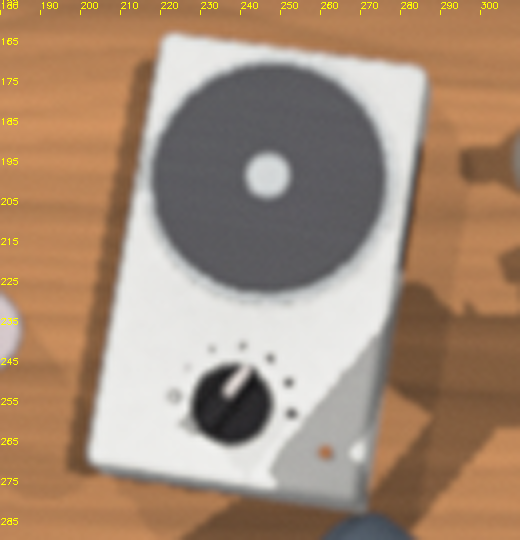

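View pics/t3b.png

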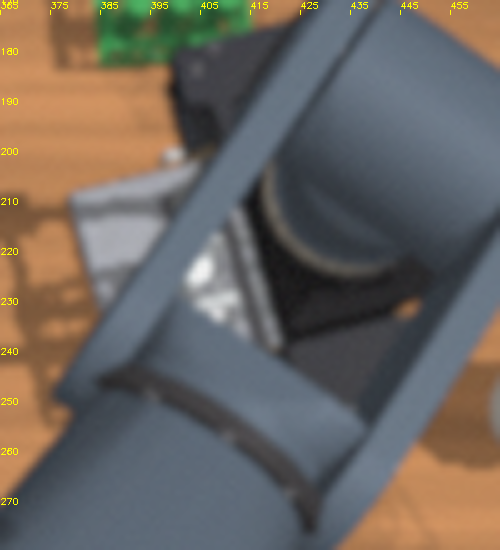

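The top view shows the ring, all the dots 1–6, and the pointer line from (236,253) to (243,245) aimed at dot 4 (247,244), so position 4 is confirmed. Descend onto the left bar and grip.

>>> play_rows(
  series=[
    [1,0.01,0.3,0.03,0,0.001,0],
    [1,0.005,0.3,0,0,0,0],
    [1,0,0.3,0,0,0,0],
    [1,0,0.3,0,0,0,0],
    [1,0,0.18,0,0,0,0],
    [1,0,0.1,0,0,0,0],
    [1,0,0,0,0,0,0],
    [1,0,0,0,0,0,0],
  ],
)

```text
time: 9.02
position: [0.5458, -0.2359, 0.2057]
tool_rot: [-0.565, 0.425, -0.425, 0.565]
ft_force: [-0.1, 0.6, 1.0]
grip_width: 0.0875
```

```bash
python3 - <<'E'
from ov import *
S2=np.load("S2.npy")
L=T(S2,[(0,.031,.198)])[0]; plan([L[0],L[1],.204],np.degrees(S2[2]))
im=cv2.cvtColor(eyes.camera("side"),cv2.COLOR_RGB2BGR)
crop(im,(300,220,120,120),5,"pics/s4.png")
E
```

```text
t 9.02 pos [ 0.5458 -0.2359  0.2057] yaw 16.07 q [-0.6   0.54  1.55  0.    1.05 -0.88] F [-0.1  0.6  1. ] w 0.0875
shift units (now axes) [-0.009  0.017 -0.006] shift in goal axes [-0.009  0.017 -0.006] turn units [-0.     -0.0003  0.    ] min rows 1.0
```

View pics/s4.png

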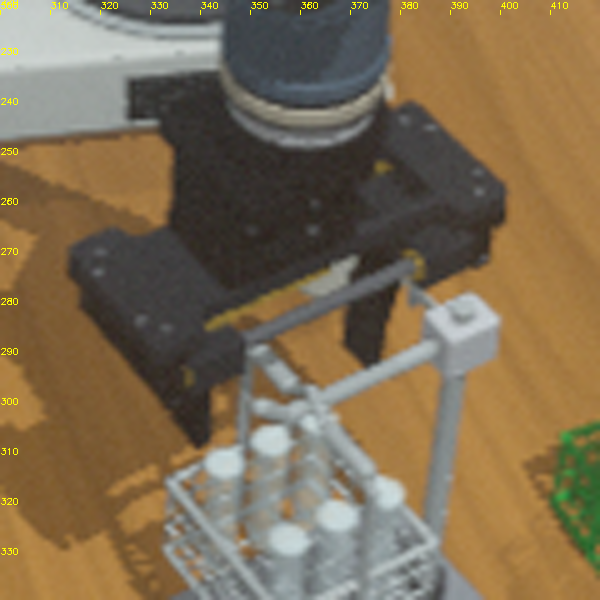

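The fingers straddle the left bar, which runs through (354,293) between fingertips at (338,307) and (372,290). Close.

>>> play_rows(
  series=[
    [0,0,0.01,0,0,0,0],
    [0,0,0,0,0,0,0],
    [0,0,0,0,0,0,0],
    [0,0,0,0,0,0,0],
    [0,0,0,0,0,0,0],
    [0,0,0,0,0,0,0],
    [0,0,0,0,0,0,0],
    [0,0,0,0,0,0,0],
    [0,0,0,0,0,0,0],
    [0,0,0,0,0,0,0],
    [0,0,0,0,0,0,0],
    [0,0,0,0,0,0,0],
  ],
  grip_force=55,
)

```text
time: 10.07
position: [0.5455, -0.2357, 0.2045]
tool_rot: [-0.565, 0.425, -0.425, 0.565]
ft_force: [-0.3, -0.2, 0.8]
grip_width: 0.0148
```

>>> play_rows(
  series=[
    [0,0,0,0,0,0,0],
    [0,0,0,0,0,0,0],
    [0,0,0,0,0,0,0],
    [0,0,0,0,0,0,0],
  ],
)

```text
time: 10.4
position: [0.5459, -0.2354, 0.2045]
tool_rot: [-0.565, 0.425, -0.425, 0.565]
ft_force: [1.7, 1.4, -0.6]
grip_width: 0.0087
```

>>> play_rows(
  series=[
    [0,0,-0.04,0,0,0,0],
    [0,0,-0.04,0,0,0,0],
    [0,0,-0.04,0,0,0,0],
    [0,0,-0.04,0,0,0,0],
    [0,0,-0.04,0,0,0,0],
    [0,0,-0.04,0,0,0,0],
    [0,0,-0.04,0,0,0,0],
    [0,0,-0.04,0,0,0,0],
    [0,0,0,0,0,0,0],
    [0,0,0,0,0,0,0],
  ],
)

```text
time: 11.23
position: [0.5457, -0.2358, 0.2369]
tool_rot: [-0.565, 0.425, -0.426, 0.565]
ft_force: [0.9, 0.1, -4.4]
grip_width: 0.0086
```

```bash
python3 - <<'E'
from ov import *
im=cv2.cvtColor(eyes.camera("side"),cv2.COLOR_RGB2BGR)
crop(im,(290,210,140,140),4,"pics/s5.png")
o,M=state();print(o["position"],o["ft_force"],o["moment"],o["grip_width"])
E
```

```text
[ 0.54547028 -0.23566878  0.23662266] [ 0.83226572 -0.24945858 -4.82909701] [ 0.0908669   0.09300295 -0.03740662] 0.008075196242743438
```

View pics/s5.png

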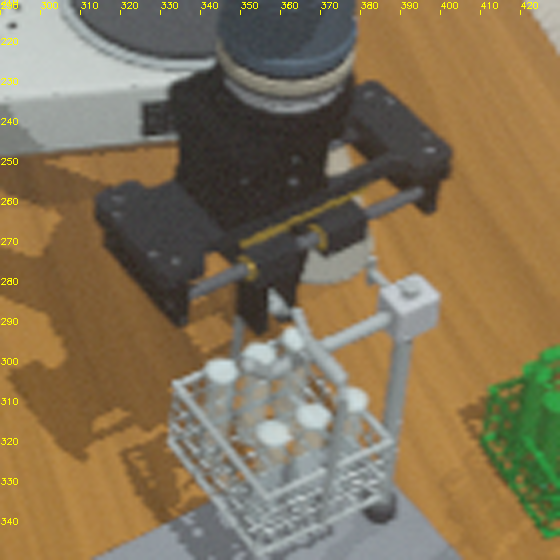

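The wrist carries −4.8 N (about 0.46 kg, within the stated range), so the basket is held and free of the rod. Draw it off along −x by 125 mm so the rim clears the tip, then raise.

>>> play_rows(
  series=[
    [0,0,0,-0.05,0,0,0],
    [0,0,0,-0.1,0,0,0],
    [0,0,0,-0.1,0,0,0],
    [0,0,0,-0.1,0,0,0],
    [0,0,0,-0.1,0,0,0],
    [0,0,0,-0.1,0,0,0],
    [0,0,0,-0.15,0,0,0],
    [0,0,0,-0.15,0,0,0],
    [0,0,0,-0.15,0,0,0],
    [0,0,0,-0.15,0,0,0],
    [0,0,0,-0.1,0,0,0],
    [0,0,0,0,0,0,0],
  ],
)

```text
time: 12.28
position: [0.4229, -0.2705, 0.2366]
tool_rot: [0.565, -0.427, 0.425, -0.564]
ft_force: [-0.6, 0.9, -4.1]
grip_width: 0.0086
```

```bash
python3 - <<'E'
from ov import *
im=cv2.cvtColor(eyes.camera("side"),cv2.COLOR_RGB2BGR)
crop(im,(260,210,150,150),4,"pics/s6.png")
o,M=state();print(o["position"],o["ft_force"],o["moment"],o["grip_width"],o["q"])
E
```

```text
[ 0.42435621 -0.27050614  0.23670374] [ 1.05688669  0.12652695 -3.8827666 ] [-0.00070643  0.03149293 -0.00140214] 0.008248499765737204 [-7.90048981e-01  3.79613676e-01  1.74543500e+00  3.03480645e-04
  1.01678707e+00 -1.06804499e+00]
```

View pics/s6.png

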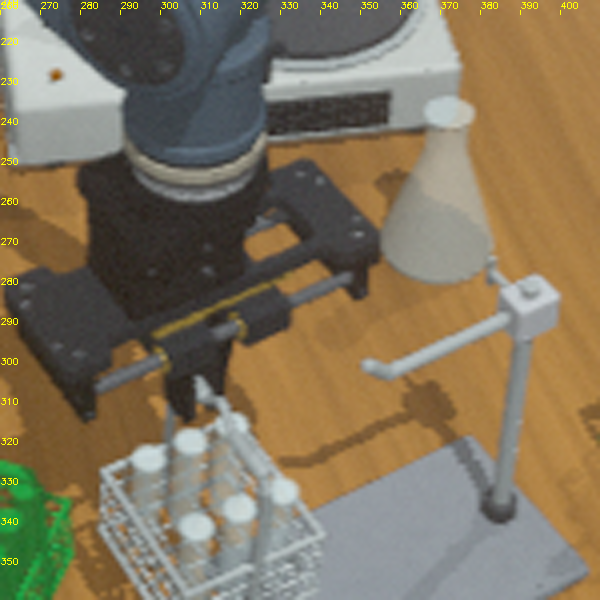

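The basket is off the hook, hanging about upright. Raise it.

>>> play_rows(
  series=[
    [0,0,-0.06,0,0,0,0],
    [0,0,-0.15,0,0,0,0],
    [0,0,-0.2,0,0,0,0],
    [0,0,-0.25,0,0,0,0],
    [0,0,-0.25,0,0,0,0],
    [0,0,-0.25,0,0,0,0],
    [0,0,-0.2,0,0,0,0],
    [0,0,-0.15,0,0,0,0],
    [0,0,-0.06,0,0,0,0],
    [0,0,0,0,0,0,0],
  ],
)

```text
time: 13.17
position: [0.4266, -0.2705, 0.3955]
tool_rot: [0.565, -0.423, 0.427, -0.565]
ft_force: [-0.8, -0.3, -4.7]
grip_width: 0.0082
```

```bash
python3 - <<'E'
from ov import *
im=cv2.cvtColor(eyes.camera("side"),cv2.COLOR_RGB2BGR)
o,M=state();print(o["position"],o["ft_force"],o["moment"],o["grip_width"])
# predicted basket corners if rigid upright, and tilted
def B(roll):
    Rm=R.from_euler('z',yawz(M),degrees=True).as_matrix(); Rx=R.from_euler('x',roll).as_matrix()
    g=o["position"]+M[:,1]*.006
    X=np.array([(x,y,z) for x in(-.045,.045) for y in(-.05,.05) for z in(0,.055)])-[0,.031,.125]
    return g+(Rm@Rx@X.T).T
crop(im,(240,150,150,150),4,"pics/s7.png",proj("side",B(0)))
plan([.634,.262,.40],yawz(M))
E
```

```text
[ 0.42588392 -0.27003338  0.39392233] [ 0.31516556 -0.2306021  -5.12867664] [0.09442705 0.03479711 0.02516993] 0.00790115928448197
t 13.22 pos [ 0.4259 -0.27    0.3939] yaw 16.08 q [-0.79  0.21  1.52  0.    1.41 -1.07] F [ 0.3 -0.2 -5.1] w 0.0079
shift units (now axes) [-4.536 -0.062  3.474] shift in goal axes [-4.536 -0.061  3.474] turn units [-0.0003 -0.      0.0003] min rows 14.0
```

View pics/s7.png

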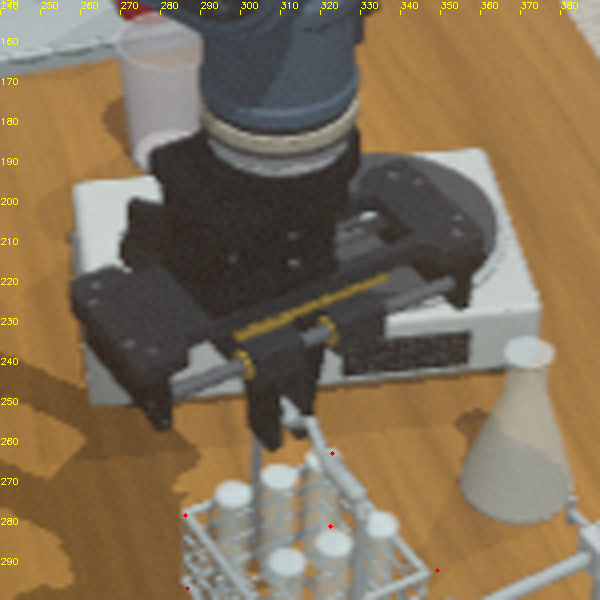

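The basket's rim corners match the upright prediction to about 1 px. Carry it over to the plate.

>>> play_rows(
  series=[
    [0,-0.11,0,0.082,0,0,0],
    [0,-0.24,0,0.184,0,0,0],
    [0,-0.24,0,0.184,0,0,0],
    [0,-0.24,0,0.184,0,0,0],
    [0,-0.24,0,0.184,0,0,0],
    [0,-0.24,0,0.184,0,0,0],
    [0,-0.24,0,0.184,0,0,0],
    [0,-0.24,0,0.184,0,0,0],
    [0,-0.24,0,0.184,0,0,0],
    [0,-0.24,0,0.184,0,0,0],
    [0,-0.24,0,0.184,0,0,0],
    [0,-0.24,0,0.184,0,0,0],
  ],
)

```text
time: 14.22
position: [0.5515, 0.0541, 0.3915]
tool_rot: [0.566, -0.426, 0.424, -0.564]
ft_force: [0.6, 0.1, -4.4]
grip_width: 0.0086
```

>>> play_rows(
  series=[
    [0,-0.24,0,0.184,0,0,0],
    [0,-0.24,0,0.184,0,0,0],
    [0,-0.24,0,0.184,0,0,0],
    [0,-0.24,0,0.184,0,0,0],
    [0,-0.24,0,0.184,0,0,0],
    [0,-0.24,0,0.184,0,0,0],
    [0,-0.24,0,0.184,0,0,0],
    [0,-0.11,0,0.082,0,0,0],
    [0,0,0,0,0,0,0],
    [0,0,0,0,0,0,0],
  ],
)

```text
time: 15.05
position: [0.6333, 0.2627, 0.3906]
tool_rot: [0.567, -0.426, 0.424, -0.564]
ft_force: [-0.1, -0.9, -5.1]
grip_width: 0.0083
```

```bash
python3 - <<'E'
from ov import *
plan([.634,.262,.235],16.1)
o,M=state()
Rm=R.from_euler('z',yawz(M),degrees=True).as_matrix()
g=o["position"]+M[:,1]*.006
X=np.array([(x,y,z) for x in(-.045,.045) for y in(-.05,.05) for z in(0,.055)])-[0,.031,.125]
X=g+(Rm@X.T).T
print("predicted basket centre",(g+Rm@[0,-.031,-.0565]).round(4))
for n,b in(("side",(250,40,150,190)),("top",(180,120,150,150))):
    im=cv2.cvtColor(eyes.camera(n),cv2.COLOR_RGB2BGR)
    crop(im,b,3 if n=="side" else 4,f"pics/{n}8.png",proj(n,X))
E
```

```text
t 15.05 pos [0.6333 0.2627 0.3906] yaw 16.14 q [ 0.23  0.51  1.07 -0.    1.57 -0.05] F [-0.1 -0.9 -5.1] w 0.0083
shift units (now axes) [0.008 1.556 0.013] shift in goal axes [0.009 1.556 0.005] turn units [0.0016 0.0002 0.0002] min rows 4.0
predicted basket centre [0.6419 0.2329 0.3281]
```

View pics/side8.png

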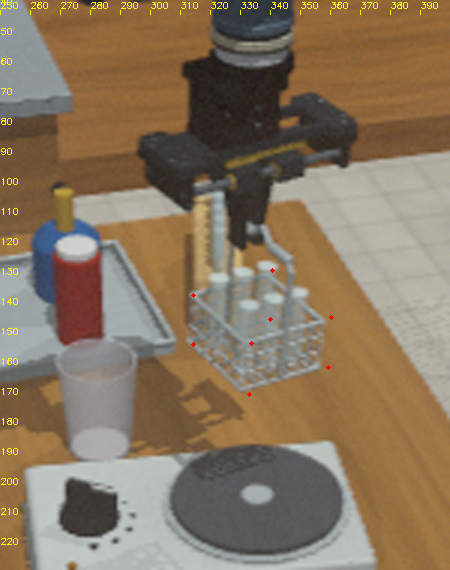

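View pics/top8.png

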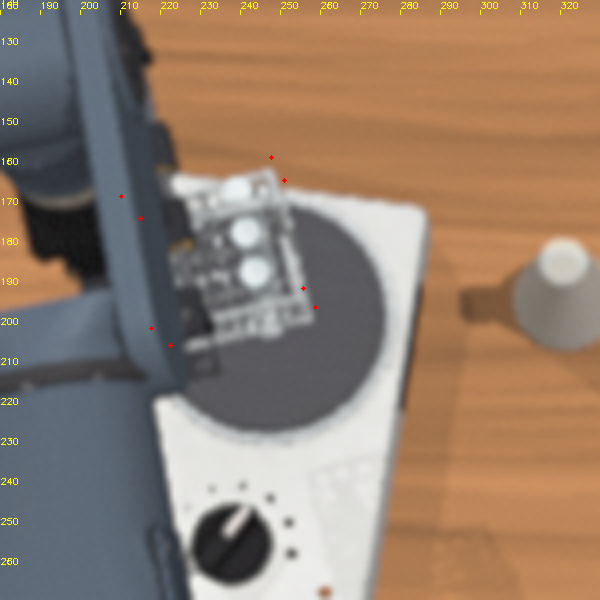

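Over the plate the basket is a few mm off the prediction, well within 35 mm, and close to upright. The dial still points at dot 4. Lower it quickly to about 17 mm above the plate, then slowly.

>>> play_rows(
  series=[
    [0,0,0.1,0.02,0,0,0],
    [0,0,0.2,0,0,0,0],
    [0,0,0.22,0,0,0,0],
    [0,0,0.22,0,0,0,0],
    [0,0,0.22,0,0,0,0],
    [0,0,0.2,0,0,0,0],
    [0,0,0.15,0,0,0,0],
    [0,0,0.12,0,0,0,0],
    [0,0,0.08,0,0,0,0],
    [0,0,0.03,0,0,0,0],
    [0,0,0,0,0,0,0],
    [0,0,0,0,0,0,0],
  ],
)

```text
time: 16.15
position: [0.6365, 0.2626, 0.2404]
tool_rot: [-0.564, 0.425, -0.426, 0.565]
ft_force: [0.0, -0.3, -4.2]
grip_width: 0.0082
```

```bash
python3 - <<'E'
from ov import *
plan([.634,.262,.219],16.1)
o,M=state()
Rm=R.from_euler('z',yawz(M),degrees=True).as_matrix()
g=o["position"]+M[:,1]*.006
X=np.array([(x,y,z) for x in(-.045,.045) for y in(-.05,.05) for z in(0,.055)])-[0,.031,.125]
X=g+(Rm@X.T).T
im=cv2.cvtColor(eyes.camera("side"),cv2.COLOR_RGB2BGR)
crop(im,(270,120,120,120),5,"pics/side9.png",proj("side",X))
E
```

```text
t 16.15 pos [0.6365 0.2626 0.2404] yaw 16.03 q [ 0.23  0.62  1.27 -0.    1.25 -0.05] F [ 0.  -0.3 -4.2] w 0.0082
shift units (now axes) [-0.001  0.214 -0.026] shift in goal axes [-0.001  0.214 -0.026] turn units [-0.0006 -0.0004  0.    ] min rows 1.0
```

View pics/side9.png

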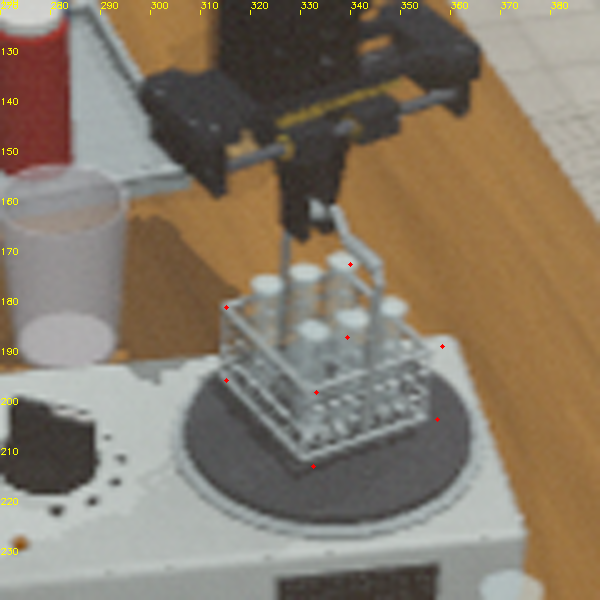

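It hovers over the plate's middle. Lower it slowly until the force drops.

>>> play_rows(
  series=[
    [0,0,0.03,0,0,0,0],
    [0,0,0.03,0,0,0,0],
    [0,0,0.03,0,0,0,0],
    [0,0,0.03,0,0,0,0],
    [0,0,0.03,0,0,0,0],
    [0,0,0.02,0,0,0,0],
    [0,0,0,0,0,0,0],
    [0,0,0,0,0,0,0],
  ],
)

```text
time: 16.87
position: [0.6359, 0.2627, 0.2225]
tool_rot: [0.565, -0.425, 0.425, -0.565]
ft_force: [-1.0, 0.2, -3.8]
grip_width: 0.0081
```

>>> play_rows(
  series=[
    [0,0,0.015,0,0,0,0],
    [0,0,0,0,0,0,0],
    [0,0,0,0,0,0,0],
  ],
)

```text
time: 17.12
position: [0.6358, 0.2632, 0.2218]
tool_rot: [-0.565, 0.425, -0.425, 0.565]
ft_force: [-3.3, 2.4, 1.8]
grip_width: 0.0084
```

>>> play_rows(
  series=[
    [0,0,0.015,0,0,0,0],
    [0,0,0,0,0,0,0],
    [0,0,0,0,0,0,0],
  ],
)

```text
time: 17.37
position: [0.6354, 0.2638, 0.2212]
tool_rot: [-0.564, 0.426, -0.425, 0.565]
ft_force: [-3.7, 2.7, 5.7]
grip_width: 0.0083
```

>>> play_rows(
  series=[
    [0,0,0.015,0,0,0,0],
    [0,0,0,0,0,0,0],
    [0,0,0,0,0,0,0],
  ],
)

```text
time: 17.62
position: [0.6352, 0.2641, 0.221]
tool_rot: [-0.564, 0.426, -0.425, 0.566]
ft_force: [-6.3, 3.9, 11.0]
grip_width: 0.0084
```

```bash
python3 - <<'E'
from ov import *
o,M=state();print(o["position"],o["ft_force"],o["moment"])
im=cv2.cvtColor(eyes.camera("side"),cv2.COLOR_RGB2BGR)
crop(im,(290,150,90,90),6,"pics/side10.png")
E
```

```text
[0.63519315 0.26411744 0.22098195] [-6.27900577  3.87815761 10.98194209] [ 0.48211525  1.30693119 -0.01817487]
```

View pics/side10.png

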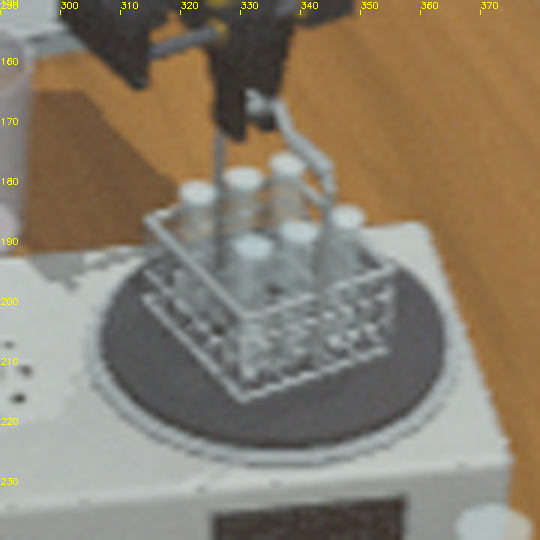

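Firm contact (11 N), with the basket visibly standing on the plate. Ease off to about zero force, then open.

>>> play_rows(
  series=[
    [0,0,-0.025,0,0,0,0],
    [0,0,0,0,0,0,0],
    [0.06,0,0,0,0,0,0],
    [0.12,0,0,0,0,0,0],
    [0.12,0,0,0,0,0,0],
    [0.12,0,0,0,0,0,0],
    [0.12,0,0,0,0,0,0],
    [0.12,0,0,0,0,0,0],
  ],
)

```text
time: 18.33
position: [0.6361, 0.2622, 0.2199]
tool_rot: [0.565, -0.425, 0.426, -0.565]
ft_force: [-1.6, 1.7, -0.6]
grip_width: 0.0102
```

>>> play_rows(
  series=[
    [1,0,0,0,0,0,0],
    [1,0,0,0,0,0,0],
    [1,0,0,0,0,0,0],
    [1,0,0,0,0,0,0],
    [1,0,0,0,0,0,0],
    [1,0,0,0,0,0,0],
    [1,0,0,0,0,0,0],
    [1,0,0,0,0,0,0],
  ],
)

```text
time: 19.0
position: [0.636, 0.2627, 0.2206]
tool_rot: [-0.565, 0.425, -0.425, 0.565]
ft_force: [-0.4, -0.4, -0.4]
grip_width: 0.0557
```

```bash
python3 - <<'E'
from ov import *
o,M=state();print(o["position"],o["ft_force"],o["grip_width"])
im=cv2.cvtColor(eyes.camera("side"),cv2.COLOR_RGB2BGR)
crop(im,(270,130,110,110),5,"pics/side11.png")
E
```

```text
[0.63598343 0.26267892 0.22060169] [-0.43175213 -0.40075508 -0.36584957] 0.05571666679976609
```

View pics/side11.png

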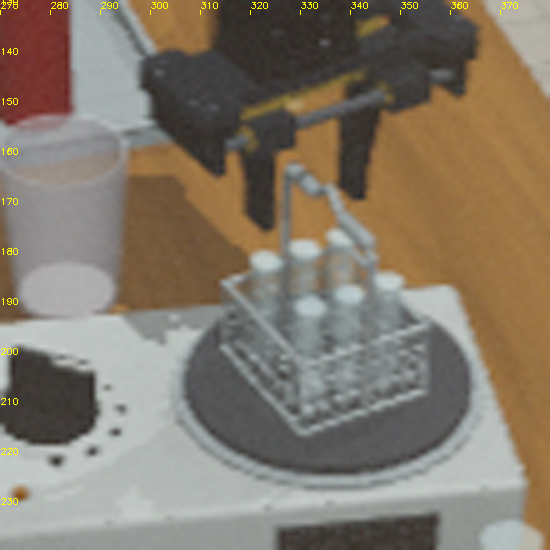

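The basket stands upright on its own. Go straight up, then aside for a clear top view.

>>> play_rows(
  series=[
    [1,0,-0.05,0,0,0,0],
    [1,0,-0.2,0,0,0,0],
    [1,0,-0.3,0,0,0,0],
    [1,0,-0.3,0,0,0,0],
    [1,0,-0.3,0,0,0,0],
    [1,0,-0.3,0,0,0,0],
  ],
)

```text
time: 19.55
position: [0.6357, 0.2627, 0.3675]
tool_rot: [-0.565, 0.425, -0.425, 0.565]
ft_force: [0.2, 0.4, -0.7]
grip_width: 0.0865
```

>>> play_rows(
  series=[
    [1,0.25,0,-0.25,0,0,0],
    [1,0.25,0,-0.25,0,0,0],
    [1,0.25,0,-0.25,0,0,0],
    [1,0.25,0,-0.25,0,0,0],
    [1,0.25,0,-0.25,0,0,0],
    [1,0.25,0,-0.1,0,0,0],
    [1,0.25,0,0,0,0,0],
    [1,0.25,0,0,0,0,0],
    [1,0.25,0,0,0,0,0],
    [1,0.25,0,0,0,0,0],
    [1,0.25,0,0,0,0,0],
    [1,0,0,0,0,0,0],
  ],
)

```text
time: 20.55
position: [0.5836, -0.0434, 0.3659]
tool_rot: [0.564, -0.425, 0.428, -0.564]
ft_force: [0.5, 0.0, 0.6]
grip_width: 0.0872
```

```bash
python3 - <<'E'
from ov import *
o,M=state();print(o["time"],o["position"])
g=np.array([.6355,.263,.213]);y=np.radians(16.1)
for n in("side","top"):
    im=cv2.cvtColor(eyes.camera(n),cv2.COLOR_RGB2BGR); cv2.imwrite(f"pics/{n}12.png",im)
crop("pics/top12.png",(185,150,110,130),4,"pics/t12c.png"); crop("pics/side12.png",(250,130,130,115),6,"pics/s12c.png")
E
```

```text
20.55 [ 0.58360989 -0.04336532  0.36591993]
```

View pics/t12c.png

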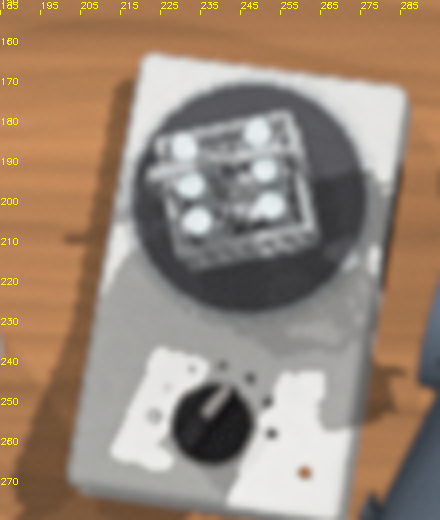

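View pics/s12c.png

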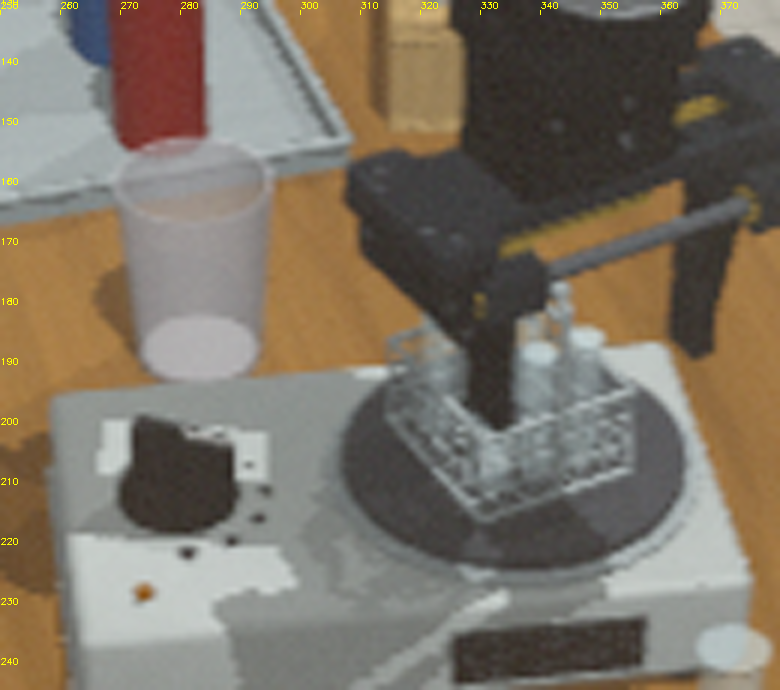

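View pics/top12.png

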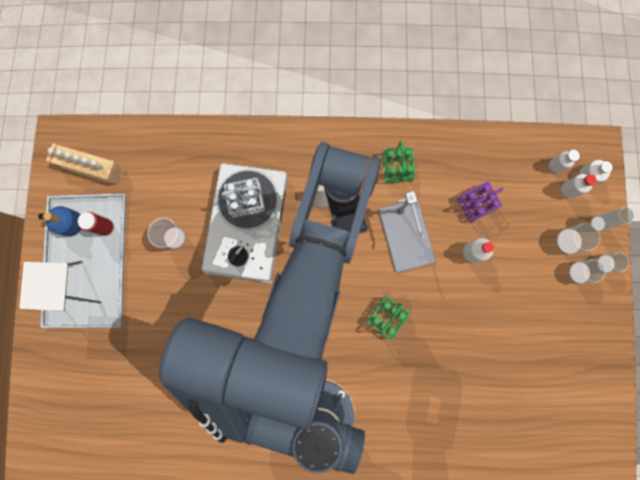

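```bash
python3 - <<'E'
from ov import *
p=np.array([.643,.233])
# tube tops at z=.166 : six
u=[(231.5,186.5),(249.5,183),(232.5,196),(251,192.5),(234.5,205),(252.5,201.5)]
c=np.mean([atz("top",a,.166) for a in u],0); print("tubes centre",c,np.hypot(*(c[:2]-p)))
S=fit({"top":[((-.045,-.05,.143),(262,208.5)),((.045,-.05,.143),(257,178)),((.045,.05,.143),(224,185))],
"side":[((-.045,.05,.088),(313,199.5)),((-.045,-.05,.088),(329,216)),((.045,-.05,.088),(353.5,208)),((-.045,-.05,.143),(329.5,202)),((.045,-.05,.143),(353.5,194.5))]},[.64,.23,.28])
print(np.hypot(*(S[:2]-p)))
E
```

```text
tubes centre [0.63845581 0.23403763 0.166     ] 0.004661154287900067
[0.6381 0.2371 0.2219]
[[-0.3, -1.1], [-0.7, -0.2], [-1.1, -0.5], [-0.4, 0.5], [-0.9, 1.7], [0.1, 1.2], [-0.9, 1.2], [1.1, 0.3]]
0.006384852009581287
```

The basket is upright and about 5 mm from the plate's middle. The dial is at dot 4, and the arm is touching nothing.

```bash
python3 - <<'E'
from rig import ticket
print(ticket.hand_in())
E
```

```text
the job is handed in; nothing more can be done
None
```

I turned the heat dial from position 1 to position 4. Then I lifted the basket off the hook by its left grip bar and set it down on the hotplate's round plate. The job was handed in at about 20.7 s.

Last checks:
- **Basket:** it stands with its middle about 5–6 mm from the plate's middle, by two separate measurements. An upright model resting on the plate matches both pictures to within about 1.7 px.
- **Setting down:** I lowered it slowly, and the wrist force stayed at about 13 N or less. I eased that off to near zero before opening the gripper.
- **Dial:** the pointer is at dot 4 in the top pictures, before and after placing the basket.
- **Bystanders:** the flask, bottle and beaker look unmoved by eye, though the arm partly covers the flask in the last top picture.
- **Arm:** it is stopped about 0.3 m from the basket, with the gripper open and reading no contact force.

Two checks disagreed:
- **Basket in the air:** it showed a few mm off where I expected it in the hand. That was gone once it stood on the plate.
- **Side picture of the dial:** the pointer there was about 2–3 px off my model, so I relied on the top view.

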